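# Open the child-resistant solvent bottle

### The arm

A 6-joint arm with a two-finger parallel gripper is mounted at the origin on the work surface. World frame = base frame: x ahead of the robot, y to its left, z up, the work surface at z = 0. Lengths are in mm, angles in rad, forces in N, time in s.
With the tool pointing down it reaches from about 250 to 800 mm from the base axis. Payload 8.5 kg.
Tool frame: the origin (TCP) lies where the fingers leave the gripper's body, on its centre line; the fingertips stand 73 mm ahead of it and the grasp point (between the pads) lies 54 mm ahead of it; z points along the fingers, y is the line along which they close (so a half turn about z gives the same grasp; the last joint's range is limited). The gripper opens to 85 mm and grips with 20 to 120 N. Pads are 22 mm wide; open, the fingers measure 114 mm over their backs; the gripper's body (76 mm by 85 mm) begins 54 mm behind the grasp point. The pads swing forward as they close: fully open they stand 13 mm farther back than shut.
Start: joints at [1.157, 0.238, -0.013, 1.319, 0, 1.571], TCP at [211.082, 480.657, 303.876] pointing down, gripper open.
Joint ranges: [-2.66, 2.66], [-1.03, 1.9], [-1.14, 1.46], [-1.82, 2.27], [-1.45, 1.34], [-3.14, 3.14]. Speed limits (rad/s): [2.22, 2.22, 2.79, 3.14, 3.14, 3.14].

### API

Orientations are given as a unit quaternion [w, x, y, z].
In Python, from station import env gives the robot as it stands.
- The arm moves only by the tool jog_arm, never from a script. Its argument "plan" is a list of rows, each an object with "dp": the shift along the tool's x, y, z in mm, a list of three; "rot": the turn, a rotation vector about the tool's x, y, z in rad, a list of three; "grip": the opening, from -1 (shut) to 1 (fully open), so that 0 is half open. In form: [{"dp": [x, y, z], "rot": [rx, ry, rz], "grip": grip}, ...]. A call has 1 to 10 rows; each row is the pose to reach, as a shift and turn from the pose commanded when the call began, along the tool's axes at that moment; what a row does not reach only later rows make up. A row lasts 1/8 s, in which the tool goes at most 62.5 mm and 10.7 degrees, less where a joint would pass 70% of its speed; a pose out of reach is approached as far as the arm can. A call with a gripper value outside its range is refused whole. The fingers move at their own pace and stop on an object; "grip_force" is the grip in N (left out, the last holds). Time passes only in rows, so rows that repeat a pose let the fingers close. It gives the time, the measured TCP pose, the force, the opening and the grip force at its end, in the units of the state.
- env.state(): the state, without advancing time (a new reading comes with each control period).
- env.get_image(name): name is "scene" or "side" or "wrist"; returns the picture (420x560x3 uint8, blue, green, red); there is no depth.
- env.camera_params(name): a dict with "vertical_fov" (degrees; the focal length in pixels is half the picture's height over the tangent of half this angle, whatever the lens; pixels are square), "cx", "cy" (the principal point, pixels), "eye" and "attitude" of the camera in the world; the wrist camera has in their place "hand_eye" (4x4, takes a point from camera to tool coordinates, whose origin is the TCP and whose axes are the flange's). Camera axes: x right, y down, z forward; pixel columns grow to the right and rows downward; lengths in mm; the calibration is good to about 2 mm. A picture is of the moment at which its call begins: read the wrist's pose just before it. camera_params takes no time and is no camera call.
- env.close_job(): hands the job in; it is judged then, once.
Trained networks look in the newest picture that a camera, given by its name, has taken for a name from the list of things; names that differ only in an ending like _2 or _b are one class to them, and where a whole thing is asked for, a point or a joint stands for the part that bears it (a point fixed in the world has none). Each returns a list of dicts, best first, with "conf" (0 to 1); they miss things now and then, are a little off and sometimes report something else, mostly with a low value. They report only what shows in the picture. A call takes as long as a camera call. They do not tell look-alikes from the thing itself.
- env.recognise(camera, thing): "location" ([x, y, z] in mm, in world coordinates, good to about 4 mm: the middle of the surface that is visible of it).
The state is a dict: "time": time; "joint_positions": joint angles; "qvel": joint speeds; "effort": joint torques, N m; "tool_pos": TCP position; "eef_rot": TCP orientation; "ft_force": force on the tool from outside, world axes, zero at the start; "ft_torque": the same for the moment, N m; "finger_gap": finger opening in mm; "finger_force": force on a finger pad.
Only numpy, scipy, OpenCV 4.12 (cv2) and the standard library are available. Lean on these libraries where they do the work, as an engineer would, in place of code of your own. Each camera call takes 0.05 s, during which the arm holds its last target. There are 200 camera calls.

### The job

Open the amber solvent bottle: press its red child-resistant cap down while turning it counter-clockwise until it comes free, lift it off, and stand it upright in the blue tray. The bottle is glass: do not wrench it, nor press so hard that it sinks in its sprung cradle; set it down rather than dropping it, and leave everything else where it is.

Things in the scene. Friction and masses are not known exactly. Their poses are not given: they have to be found in the camera images.
- cradle: Square aluminium cradle, 130 x 130 x 12 mm with four lugs, bolted to the table, holding an amber glass solvent bottle with a yellow band, 96 mm across, that cannot turn or tip. Origin at the centre of the underside, on the table; z up. The bottle's shoulder slopes from 96 mm across at 115 mm height to the 26 mm neck at 140 mm. The top of the neck is at 194 mm.
- bottle (a joint): How far the amber bottle has sunk in its sprung cradle, m. 0 at rest. It stays at 0 until it is pressed with about 27 N, then sinks 1 mm per 3 N: a sign that it is pressed too hard.
- cap: Red ribbed child-resistant cap on the bottle: a cylinder 64 mm across, 64 mm tall, 0.1 kg. Origin at the centre of its underside, z up along its axis; the underside is 166 mm above the table when locked. This is the outer shell; hidden in it is an inner cap with two bayonet lugs under the bottle's collar. Unpressed, the shell only turns idly on the inner cap, either way, and cannot be pulled off.
- cap_top (a point): Centre of the cap's top face. Pressed, the cap sinks 2 mm on a 6 N spring seal and the shell sinks on a 5 to 10 N spring. After 2 to 14 mm, unlike each time, six dogs in the shell (60 degrees apart) reach six on the inner cap, mesh 4 mm deep, then a firm stop (15 N is plenty). Dogs may first stand top on top, firm too, until turned a little and followed down; up to 32 degrees of play before they drive.
- bottle_neck (a point): Centre of the neck's top, 194 mm above the table, under the cap. The inner cap must turn counter-clockwise (from above) 50 to 90 degrees, unlike each time, to come free; some 55 degrees on, still free, is a hard stop. Between strokes the cap may be let up and turned back idly. Once free and let up, the white seal raises it about 4 mm and it lifts straight off; raised 35 mm it is clear.
- tray: Shallow blue square tray, 150 x 150 mm outside, fixed to the table; floor 4 mm thick, rim 4 mm wide and 10 mm tall. Origin at the centre of its underside, on the table; z up.
- red_tub: Round clear tub with a red lid, 92 mm across, 57 mm tall; origin at the centre of its underside. Bystander.
- mouse: Black computer mouse, 105 x 60 x 33 mm; origin at the centre of its underside. Bystander.
- angle_plate: Aluminium angle plate, foot 90 x 70 mm, 87 mm tall; origin at the centre of its underside. Bystander.
- datum_sphere: White reference ball of 31 mm on a slim steel stem with a round dark foot (56 mm across), 90 mm tall in all; origin at the centre of its underside. Bystander.
- wrench: Steel wrench, 160 mm, lying flat. Bystander.
- screwdriver: Screwdriver, 180 mm, lying flat. Bystander.
- step_block: Steel stepped gauge block, 80 x 35 mm, 50 mm tall; origin at the centre of its underside. Bystander.
Mind the look-alikes: they are no part of the job. Of the things shaped like the tray, the blue one is meant.

How it is judged:
By the outcome, as a careful person would: the job done as asked, in the order asked, and still so for the second after the job is handed in, with the robot touching nothing.
It also fails if it takes over 72 s, if anything falls off the work surface, if the arm or the gripper's body presses on something with over 40 N, if the wrist force passes 120 N, or if a joint passes its speed limit or range.

## Working session

There is one attempt and no reset: what is moved stays moved. The work goes in short steps, Python scripts to look and compute and a tool call to move; the robot and the scene stay as the last step left them, time stands still between calls to the robot, and variables do not carry over. Pictures are saved under pics/ and viewed, at most 10 in all, crops included, and the job is handed in when it is done.

Besides the shell and the picture viewer there is one more tool, called after "Request:" as name(argument=value, ...), one argument or row to a line, values as JSON. jog_arm: Moves the arm, as the interface text tells. Its arguments: {"type":"object","properties":{"plan":{"type":"array","items":{"type":"object","properties":{"dp":{"type":"array","items":{"type":"number"}},"rot":{"type":"array","items":{"type":"number"}},"grip":{"type":"number"}}}},"grip_force":{"type":"number"}},"required":["plan"]}

```bash
ls; mkdir -p pics
cat > h.py <<'E'
from station import env
import numpy as np, cv2
E
python3 - <<'E'
from h import *
a=env.get_image("scene"); b=env.get_image("side")
cv2.imwrite("pics/scene.png",a); cv2.imwrite("pics/side.png",b)
for c in("scene","side"):
  for t in("cap","cradle","tray","cap_top"):
    print(c,t,[(np.round(d["location"]),round(d["conf"],2)) for d in env.recognise(c,t)])
  print(env.camera_params(c))
s=env.state();print(s)
E
```

```text
pics
scene cap [(array([ 498., -169.,  217.]), 0.86)]
scene cradle [(array([ 510., -160.,   58.]), 0.6)]
scene tray [(array([735., 450.,   5.]), 0.77), (array([333., 192.,   1.]), 0.73), (array([566., 225.,   2.]), 0.72)]
scene cap_top [(array([ 501., -168.,  217.]), 0.69)]
{'vertical_fov': 53.611118771508096, 'cx': 281.1016501158625, 'cy': 207.28873360966855, 'eye': array([1416.24907359,  166.87023737,  848.7931661 ]), 'attitude': array([-0.28298335,  0.58170501,  0.68647642, -0.33209912])}
side cap [(array([ 459., -193.,  218.]), 0.55)]
side cradle [(array([ 447., -208.,   60.]), 0.82)]
side tray [(array([332., 187.,   6.]), 0.83), (array([728., 445.,  -0.]), 0.73), (array([557., 222.,   6.]), 0.61)]
side cap_top [(array([ 460., -194.,  220.]), 0.94), (array([500., 425.,  19.]), 0.48)]
{'vertical_fov': 52.30302139056997, 'cx': 284.7460154043726, 'cy': 206.89973044324628, 'eye': array([-128.5203487 , -841.64753767,  874.27617794]), 'attitude': array([-0.4430931 ,  0.83662509, -0.28312523,  0.15351567])}
{'time': 0.5, 'joint_positions': array([ 1.15696485e+00,  2.38224398e-01, -1.35465218e-02,  1.31918112e+00,
       -8.02848204e-06,  1.57078703e+00]), 'qvel': array([-2.33414834e-05,  2.82180666e-04,  1.37101013e-03, -1.22636307e-03,
       -1.68513739e-03, -1.06997049e-03]), 'effort': array([-4.72230095e-04, -5.38158703e+01,  3.46484971e+01,  3.81249993e-03,
       -1.98697549e-06, -4.57119995e-06]), 'tool_pos': array([211.09572273, 480.63868617, 303.84527313]), 'eef_rot': array([-1.20665562e-05,  2.05437861e-01,  9.78670158e-01, -7.70193750e-05]), 'ft_force': array([-0.773726  , -0.01161847, -0.33006632]), 'ft_torque': array([ 0.03780076, -0.00360892, -0.04039566]), 'finger_force': 0.0, 'finger_gap': 85.55266287553998}
```

View pics/scene.png

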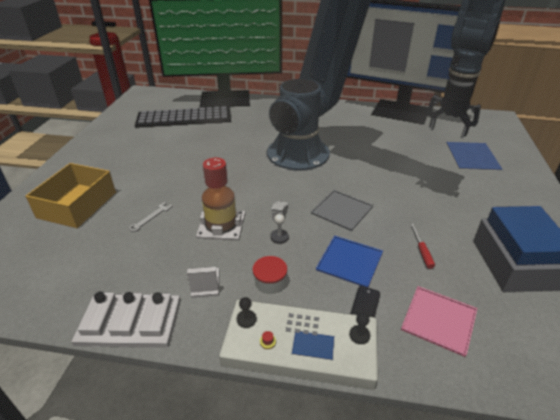

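View pics/side.png

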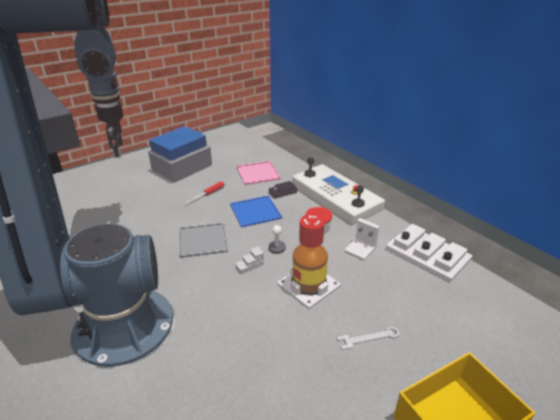

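The scene view shows the red cap on the amber bottle at about (215,172). Red look-alikes are the tub lid at (270,272), the button at (267,340) and the screwdriver handle at (426,253). Trays are blue (350,260), grey (342,209) and pink (440,318), and there is a flat blue mat at (474,155). I choose the cap on the bottle and the blue tray at (350,260), which is side (256,210). Next I fit both and check with one close crop.

```bash
cat >> h.py <<'E'
from scipy.spatial.transform import Rotation as Ro
from scipy.optimize import least_squares
def rot(q): return Ro.from_quat([q[1],q[2],q[3],q[0]]).as_matrix()
def cam(n):
    p=env.camera_params(n); f=210/np.tan(np.radians(p["vertical_fov"]/2))
    if "eye" in p: R,e=rot(p["attitude"]),np.array(p["eye"])
    else:
        s=env.state();T=np.array(p["hand_eye"]);Rt=rot(s["eef_rot"]);R=Rt@T[:3,:3];e=Rt@T[:3,3]+s["tool_pos"]
    return R,e,f,p["cx"],p["cy"]
def proj(c,P):
    R,e,f,cx,cy=c; q=(np.atleast_2d(P)-e)@R
    return np.c_[f*q[:,0]/q[:,2]+cx,f*q[:,1]/q[:,2]+cy]
def cyl(x,y,z0=166,r=32,h=64):
    t=np.linspace(0,2*np.pi,60); return np.vstack([np.c_[x+r*np.cos(t),y+r*np.sin(t),0*t+z] for z in(z0,z0+h)])
def sq(x,y,a,s=75,z=10):
    t=a+np.pi/4+np.arange(4)*np.pi/2; return np.c_[x+s*2**.5*np.cos(t),y+s*2**.5*np.sin(t),0*t+z]
def bb(p): return np.r_[p.min(0),p.max(0)]
def blob(im,kind,near):
    h=cv2.cvtColor(im,cv2.COLOR_BGR2HSV)
    m=cv2.inRange(h,(105,120,60),(128,255,255)) if kind=="blue" else cv2.inRange(h,(0,150,60),(5,255,255))|cv2.inRange(h,(172,150,60),(180,255,255))
    m=cv2.morphologyEx(m,cv2.MORPH_CLOSE,np.ones((5,5),np.uint8)); m=cv2.morphologyEx(m,cv2.MORPH_OPEN,np.ones((3,3),np.uint8))
    n,l,st,c=cv2.connectedComponentsWithStats(m); i=1+np.argmin(np.linalg.norm(c[1:]-near,axis=1))
    return l==i,st[i],c[i]
E
python3 - <<'E'
from h import *
ims={c:cv2.imread(f"pics/{c}.png") for c in("scene","side")}; C={c:cam(c) for c in ims}
B={}
for c,n in(("scene",(215,172)),("side",(311,230))):
    m,st,ce=blob(ims[c],"red",n); B[c]=np.r_[st[:2],st[:2]+st[2:4]-1.]; print(c,B[c])
f=lambda v:np.concatenate([(bb(proj(C[c],cyl(*v)))-B[c])*[1,1,1,.3] for c in ims])
r=least_squares(f,[485,-180]);print("cap",r.x,r.fun.round(1))
for c in ims: 
    f1=lambda v:(bb(proj(C[c],cyl(*v)))-B[c])*[1,1,1,.3]
    r1=least_squares(f1,[485,-180]);print(c,r1.x,r1.fun.round(1))
for c,n in(("scene",(350,260)),("side",(256,210))):
    m,st,ce=blob(ims[c],"blue",n); k=np.argwhere(m)[:,::-1].astype(np.float32)
    hull=cv2.convexHull(k); q=cv2.approxPolyDP(hull,6,True)[:,0]; print(c,st,q.tolist())
    R,e,ff,cx,cy=C[c]; d=np.c_[(q[:,0]-cx)/ff,(q[:,1]-cy)/ff,np.ones(len(q))]@R.T; W=e+d*((8-e[2])/d[:,2])[:,None]; print(W.round(),W.mean(0))
for t in("wrench","screwdriver","mouse","red_tub","angle_plate","datum_sphere","step_block"):
    print(t,[(np.round(d["location"]),round(d["conf"],2)) for d in env.recognise("scene",t)][:2])
a=ims["scene"][130:290,170:400];b=ims["side"][180:300,220:360]
cv2.imwrite("pics/crop.png",np.hstack([cv2.resize(a,(460,320)),cv2.resize(b,(340,320))]))
E
```

```text
scene [211. 161. 224. 168.]
side [301. 208. 330. 229.]
cap [ 496.61574063 -164.40588037] [-6.8 -0.   5.5  7.5  0.8 -0.4 -3.   3.7]
scene [ 482.21645854 -166.3820555 ] [-5.9 -2.8  6.1  6.6]
side [ 500.97018644 -163.98494324] [ 2.  -1.  -1.9  3.5]
scene [ 317  237   64   49 1959] [[380.0, 251.0], [367.0, 285.0], [317.0, 269.0], [334.0, 237.0]]
[[518. 309.   8.]
 [654. 273.   8.]
 [618. 137.   8.]
 [480. 175.   8.]] [567.31616866 223.35806911   8.        ]
side [232 197  49  29 949] [[280.0, 217.0], [241.0, 225.0], [232.0, 204.0], [268.0, 197.0]]
[[605. 130.   8.]
 [471. 173.   8.]
 [515. 301.   8.]
 [647. 261.   8.]] [559.44212288 216.35936411   8.        ]
wrench [(array([ 479., -407.,    5.]), 0.51)]
screwdriver [(array([521., 434.,  20.]), 0.77), (array([ 749., -145.,   44.]), 0.5)]
mouse [(array([727., 270.,  29.]), 0.74)]
red_tub [(array([694.,  18.,  55.]), 0.8)]
angle_plate [(array([ 746., -144.,   45.]), 0.55), (array([ 497., -171.,  215.]), 0.4)]
datum_sphere [(array([508.,  14.,  13.]), 0.65)]
step_block [(array([412.,  -4.,  35.]), 0.53), (array([ 515., -158.,   58.]), 0.35)]
```

View pics/crop.png

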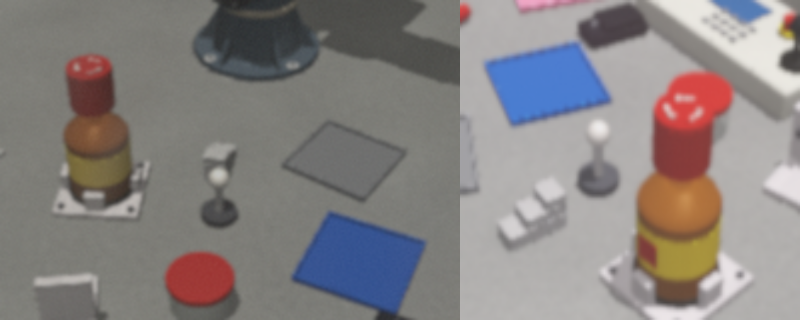

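The crop shows the red capped bottle in its four-lug cradle. The scene cap spans columns 203.5–226.5 with its top at row 157; the side cap spans 299.5–325 with its top at row 214. The blue tray is at scene (350,260), and the tub lid is a separate thing. I'll move above the cap at a safe height while turning the wrist toward its far end.

Request:
jog_arm(
  plan=[
    {"dp": [-516,-494,-96],"rot": [0,0,1.8],"grip": 1},
    {"dp": [-516,-494,-96],"rot": [0,0,1.8],"grip": 1},
    {"dp": [-516,-494,-96],"rot": [0,0,1.8],"grip": 1},
    {"dp": [-516,-494,-96],"rot": [0,0,1.8],"grip": 1},
    {"dp": [-516,-494,-96],"rot": [0,0,1.8],"grip": 1},
    {"dp": [-516,-494,-96],"rot": [0,0,1.8],"grip": 1},
    {"dp": [-516,-494,-96],"rot": [0,0,1.8],"grip": 1},
    {"dp": [-516,-494,-96],"rot": [0,0,1.8],"grip": 1},
    {"dp": [-516,-494,-96],"rot": [0,0,1.8],"grip": 1},
    {"dp": [-516,-494,-96],"rot": [0,0,1.8],"grip": 1},
  ],
)

```text
time: 2.1
tool_pos: [448.9, -93.6, 387.7]
eef_rot: [0.0, 0.895, 0.445, 0.0]
ft_force: [0.3, 2.0, 0.4]
finger_gap: 85.4
finger_force: 0.0
```

Run:
```python
from h import *
C={c:cam(c) for c in("scene","side")}
B={"scene":[203.5,157.5,226.5],"side":[299.5,214,325]}
for k in(["scene","side"],["scene"],["side"]):
    f=lambda v:np.concatenate([(bb(proj(C[c],cyl(*v)))[:3]-B[c]) for c in k])
    r=least_squares(f,[485,-180]);print("cap",r.x,r.fun.round(1))
s=env.state();print(s["time"],s["tool_pos"],s["eef_rot"],s["joint_positions"].round(3))
R=rot(s["eef_rot"]);print(R.round(3))
```

```text
cap [ 476.38577403 -177.58593965] [-1.7 -0.7  0.4 -0.4 -1.6 -0.4]
cap [ 479.08236794 -174.86254611] [-1.  -0.1  1. ]
cap [ 472.56351021 -183.63801136] [-0.1 -0.   0.1]
2.1 [448.87176525 -93.64045146 387.71062582] [2.37178728e-04 8.95467035e-01 4.45127606e-01 3.84011257e-04] [-0.206  0.107  0.035  1.498  0.     2.013]
[[ 0.604  0.797  0.001]
 [ 0.797 -0.604 -0.   ]
 [ 0.     0.001 -1.   ]]
```

Request:
jog_arm(
  plan=[
    {"dp": [-51,74,-12],"rot": [0,0,1.1],"grip": 1},
    {"dp": [-51,74,-12],"rot": [0,0,1.1],"grip": 1},
    {"dp": [-51,74,-12],"rot": [0,0,1.1],"grip": 1},
    {"dp": [-51,74,-12],"rot": [0,0,1.1],"grip": 1},
    {"dp": [-51,74,-12],"rot": [0,0,1.1],"grip": 1},
    {"dp": [-51,74,-12],"rot": [0,0,1.1],"grip": 1},
    {"dp": [-51,74,-12],"rot": [0,0,1.1],"grip": 1},
    {"dp": [-51,74,-12],"rot": [0,0,1.1],"grip": 1},
  ],
)

```text
time: 3.1
tool_pos: [477.1, -176.6, 399.2]
eef_rot: [0.0, 0.996, -0.084, -0.0]
ft_force: [-0.2, 0.0, 0.5]
finger_gap: 85.3
finger_force: 0.0
```

Run:
```python
from h import *
C=cam("wrist"); a=env.get_image("wrist"); s=env.state()
for t in("cap","cap_top"): print(t,[(np.round(d["location"]),round(d["conf"],2)) for d in env.recognise("wrist",t)])
print(s["time"],s["tool_pos"],s["joint_positions"].round(3)); print(rot(s["eef_rot"]).round(3)); print(env.camera_params("wrist"))
top=lambda x,y:proj(C,cyl(x,y)[60:])
cv2.imwrite("pics/w0.png",a)
cv2.polylines(a,[top(477,-179).round().astype(np.int32)],True,(0,255,0),1)
cv2.imwrite("pics/w1.png",a)
```

```text
cap [(array([ 480., -178.,  228.]), 0.65), (array([662.,  11.,  59.]), 0.23)]
cap_top [(array([ 476., -180.,  231.]), 0.77)]
3.15 [ 477.17232331 -176.62086059  399.17310898] [-0.354  0.197  0.174  1.547 -0.     2.956]
[[ 0.986 -0.168 -0.   ]
 [-0.168 -0.986 -0.   ]
 [-0.     0.    -1.   ]]
{'vertical_fov': 65.22720815589601, 'cx': 281.2569205076583, 'cy': 208.1829076602851, 'hand_eye': array([[-1.23847999e-03, -9.45627769e-01, -3.25248503e-01,
         8.48597062e+01],
       [ 9.99998664e-01, -1.51813663e-03,  6.06040669e-04,
        -2.43867481e-01],
       [-1.06686055e-03, -3.25247318e-01,  9.45628386e-01,
        -7.00917407e+01],
       [ 0.00000000e+00,  0.00000000e+00,  0.00000000e+00,
         1.00000000e+00]])}
```

View pics/w1.png

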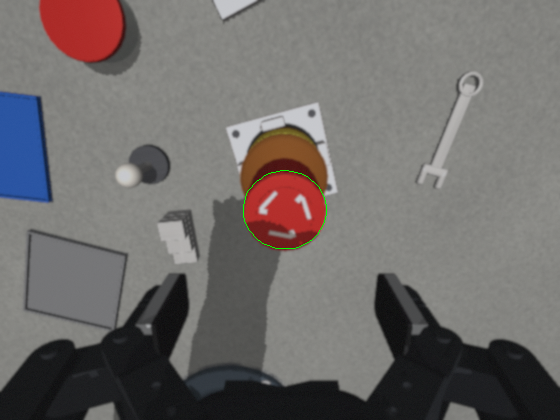

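The overlay at (285,210) matches the cap's top face, so the cap is at (477,-179). Descending and gripping.

Request:
jog_arm(
  plan=[
    {"dp": [0,2.4,60],"rot": [0,0,0],"grip": 1},
    {"dp": [0,2.4,100],"rot": [0,0,0],"grip": 1},
    {"dp": [0,2.4,140],"rot": [0,0,0],"grip": 1},
    {"dp": [0,2.4,140],"rot": [0,0,0],"grip": 1},
    {"dp": [0,2.4,140],"rot": [0,0,0],"grip": 0.3},
    {"dp": [0,2.4,140],"rot": [0,0,0],"grip": 0.3},
    {"dp": [0,2.4,140],"rot": [0,0,0],"grip": 0.3},
    {"dp": [0,2.4,140],"rot": [0,0,0],"grip": 0.3},
  ],
  grip_force=60,
)

```text
time: 4.25
tool_pos: [477.4, -179.2, 260.2]
eef_rot: [0.0, 0.996, -0.086, 0.001]
ft_force: [1.3, 0.2, 4.4]
finger_gap: 63.1
finger_force: 64.3
```

```bash
cat >> h.py <<'E'
def st():
    s=env.state();R=rot(s["eef_rot"]);print("t",round(s["time"],2),"p",s["tool_pos"].round(2),"yaw_y",round(np.degrees(np.arctan2(R[1,1],R[0,1])),1),"F",s["ft_force"].round(1),"T",s["ft_torque"].round(2),"gap",round(s["finger_gap"],1),round(s["finger_force"]),"j",s["joint_positions"].round(2))
E
python3 -c "from h import *;st()"
```

```text
t 4.25 p [ 477.44 -179.23  260.2 ] yaw_y -99.9 F [1.3 0.2 4.4] T [ 0.06 -0.36 -0.01] gap 63.1 64 j [-0.36  0.23 -0.14  1.2   0.    2.95]
```

Request:
jog_arm(
  plan=[
    {"dp": [0,0,1],"rot": [0,0,0],"grip": 0.2},
    {"dp": [0,0,2],"rot": [0,0,0],"grip": 0.2},
    {"dp": [0,0,3],"rot": [0,0,0],"grip": 0.2},
    {"dp": [0,0,4],"rot": [0,0,0],"grip": 0.2},
    {"dp": [0,0,4],"rot": [0,0,0],"grip": 0.2},
  ],
  grip_force=80,
)

```text
time: 4.88
tool_pos: [477.5, -179.2, 255.8]
eef_rot: [0.0, 0.996, -0.086, 0.001]
ft_force: [1.9, 0.2, 4.9]
finger_gap: 63.1
finger_force: 85.8
```

Request:
jog_arm(
  plan=[
    {"dp": [0,0,1],"rot": [0,0,0],"grip": 0.2},
    {"dp": [0,0,2],"rot": [0,0,0],"grip": 0.2},
    {"dp": [0,0,3],"rot": [0,0,0],"grip": 0.2},
    {"dp": [0,0,3],"rot": [0,0,0],"grip": 0.2},
  ],
)

```text
time: 5.38
tool_pos: [477.5, -179.2, 252.9]
eef_rot: [0.0, 0.996, -0.086, 0.001]
ft_force: [1.4, 0.1, 6.6]
finger_gap: 62.8
finger_force: 85.9
```

Request:
jog_arm(
  plan=[
    {"dp": [0,0,1],"rot": [0,0,0],"grip": 0.2},
    {"dp": [0,0,2],"rot": [0,0,0],"grip": 0.2},
    {"dp": [0,0,2],"rot": [0,0,0],"grip": 0.2},
  ],
)

```text
time: 5.75
tool_pos: [477.5, -179.2, 250.9]
eef_rot: [0.0, 0.996, -0.086, 0.001]
ft_force: [1.7, 0.5, 7.8]
finger_gap: 62.5
finger_force: 85.9
```

Request:
jog_arm(
  plan=[
    {"dp": [0,0,1],"rot": [0,0,0],"grip": 0.2},
    {"dp": [0,0,2],"rot": [0,0,0],"grip": 0.2},
    {"dp": [0,0,2],"rot": [0,0,0],"grip": 0.2},
  ],
)

```text
time: 6.12
tool_pos: [477.5, -179.2, 249.0]
eef_rot: [0.0, 0.996, -0.086, 0.001]
ft_force: [1.5, 1.0, 7.1]
finger_gap: 63.1
finger_force: 86.0
```

Request:
jog_arm(
  plan=[
    {"dp": [0,0,1],"rot": [0,0,0],"grip": 0.2},
    {"dp": [0,0,2],"rot": [0,0,0],"grip": 0.2},
    {"dp": [0,0,2],"rot": [0,0,0],"grip": 0.2},
  ],
)

```text
time: 6.5
tool_pos: [477.5, -179.2, 247.0]
eef_rot: [0.0, 0.996, -0.086, 0.001]
ft_force: [0.9, 1.1, 7.8]
finger_gap: 62.5
finger_force: 86.0
```

Request:
jog_arm(
  plan=[
    {"dp": [0,0,1],"rot": [0,0,0],"grip": 0.2},
    {"dp": [0,0,1.5],"rot": [0,0,0],"grip": 0.2},
    {"dp": [0,0,1.5],"rot": [0,0,0],"grip": 0.2},
  ],
)

```text
time: 6.88
tool_pos: [477.5, -179.2, 245.7]
eef_rot: [0.0, 0.996, -0.086, 0.001]
ft_force: [1.4, 0.5, 8.9]
finger_gap: 63.0
finger_force: 86.5
```

Request:
jog_arm(
  plan=[
    {"dp": [0,0,1],"rot": [0,0,0],"grip": 0.2},
    {"dp": [0,0,1.5],"rot": [0,0,0],"grip": 0.2},
    {"dp": [0,0,1.5],"rot": [0,0,0],"grip": 0.2},
  ],
)

```text
time: 7.25
tool_pos: [477.5, -179.2, 244.5]
eef_rot: [0.0, 0.996, -0.086, 0.001]
ft_force: [0.9, 0.9, 11.4]
finger_gap: 62.8
finger_force: 86.8
```

Request:
jog_arm(
  plan=[
    {"dp": [0,0,0.6],"rot": [0,0,0],"grip": 0.2},
    {"dp": [0,0,0.6],"rot": [0,0,0],"grip": 0.2},
  ],
)

```text
time: 7.5
tool_pos: [477.5, -179.3, 243.9]
eef_rot: [0.0, 0.996, -0.086, 0.001]
ft_force: [-0.5, 1.1, 11.8]
finger_gap: 63.0
finger_force: 86.8
```

```bash
python3 -c "from h import *;st()"
```

```text
t 7.5 p [ 477.51 -179.26  243.9 ] yaw_y -99.9 F [-0.5  1.1 11.8] T [0.24 0.01 0.12] gap 63.0 87 j [-0.36  0.24 -0.17  1.16  0.    2.95]
```

Request:
jog_arm(
  plan=[
    {"dp": [0,0,0.5],"rot": [0,0,0],"grip": 0.2},
    {"dp": [0,0,0.5],"rot": [0,0,-0.06],"grip": 0.2},
    {"dp": [0,0,0.5],"rot": [0,0,-0.12],"grip": 0.2},
    {"dp": [0,0,0.5],"rot": [0,0,-0.12],"grip": 0.2},
  ],
)

```text
time: 8.0
tool_pos: [477.5, -178.9, 243.1]
eef_rot: [-0.0, 1.0, -0.026, 0.001]
ft_force: [1.3, 2.6, 9.1]
finger_gap: 62.6
finger_force: 86.6
```

```bash
python3 -c "from h import *;st()"
```

```text
t 8.0 p [ 477.54 -178.9   243.09] yaw_y -92.9 F [1.3 2.6 9.1] T [ 0.56 -0.23 -0.05] gap 62.6 87 j [-0.36  0.24 -0.17  1.16  0.    2.83]
```

Request:
jog_arm(
  plan=[
    {"dp": [0,0,1],"rot": [0,0,0],"grip": 0.2},
    {"dp": [0,0,1.5],"rot": [0,0,0],"grip": 0.2},
    {"dp": [0,0,1.5],"rot": [0,0,0],"grip": 0.2},
  ],
)

```text
time: 8.38
tool_pos: [477.5, -178.9, 242.9]
eef_rot: [0.0, 1.0, -0.026, 0.002]
ft_force: [-2.4, 4.6, 21.7]
finger_gap: 62.6
finger_force: 88.0
```

Request:
jog_arm(
  plan=[
    {"dp": [0,0,1],"rot": [0,0,0],"grip": 0.2},
    {"dp": [0,0,1],"rot": [0,0,0],"grip": 0.2},
  ],
)

```text
time: 8.62
tool_pos: [477.5, -178.9, 242.4]
eef_rot: [0.0, 1.0, -0.026, 0.002]
ft_force: [-4.1, 4.4, 27.1]
finger_gap: 62.6
finger_force: 88.2
```

Request:
jog_arm(
  plan=[
    {"dp": [0,0,-1.6],"rot": [0,0,0],"grip": 0.2},
    {"dp": [0,0,-1.6],"rot": [0,0,0],"grip": 0.2},
    {"dp": [0,0,-1.6],"rot": [0,0,-0.1],"grip": 0.2},
    {"dp": [0,0,-1.6],"rot": [0,0,-0.1],"grip": 0.2},
  ],
)

```text
time: 9.12
tool_pos: [477.6, -178.7, 242.9]
eef_rot: [-0.0, 1.0, 0.025, 0.002]
ft_force: [-0.8, 4.5, 16.5]
finger_gap: 62.7
finger_force: 87.2
```

```bash
python3 -c "from h import *;st()"
```

```text
t 9.12 p [ 477.58 -178.72  242.9 ] yaw_y -87.2 F [-0.8  4.5 16.5] T [0.93 0.13 0.09] gap 62.7 87 j [-0.36  0.24 -0.17  1.16  0.    2.73]
```

Request:
jog_arm(
  plan=[
    {"dp": [0,0,0],"rot": [0,0,-0.08],"grip": 0.2},
    {"dp": [0,0,0],"rot": [0,0,-0.16],"grip": 0.2},
    {"dp": [0,0,0],"rot": [0,0,-0.16],"grip": 0.2},
  ],
)

```text
time: 9.5
tool_pos: [477.6, -178.7, 242.9]
eef_rot: [0.0, 0.995, 0.105, 0.002]
ft_force: [0.4, 3.9, 17.0]
finger_gap: 63.0
finger_force: 87.2
```

```bash
python3 -c "from h import *;st()"
```

```text
t 9.5 p [ 477.56 -178.74  242.89] yaw_y -78.0 F [ 0.4  3.9 17. ] T [0.91 0.15 0.11] gap 63.0 87 j [-0.36  0.24 -0.17  1.16  0.    2.57]
```

Request:
jog_arm(
  plan=[
    {"dp": [0,0,0],"rot": [0,0,-0.08],"grip": 0.2},
    {"dp": [0,0,0],"rot": [0,0,-0.16],"grip": 0.2},
    {"dp": [0,0,0],"rot": [0,0,-0.16],"grip": 0.2},
  ],
)

```text
time: 9.88
tool_pos: [477.7, -178.7, 242.9]
eef_rot: [0.0, 0.983, 0.184, 0.002]
ft_force: [-0.1, 5.0, 15.3]
finger_gap: 62.6
finger_force: 87.2
```

```bash
python3 -c "from h import *;st()"
```

```text
t 9.88 p [ 477.65 -178.65  242.92] yaw_y -68.8 F [-0.1  5.  15.3] T [ 1.05  0.11 -0.01] gap 62.6 87 j [-0.36  0.24 -0.17  1.16  0.    2.41]
```

Request:
jog_arm(
  plan=[
    {"dp": [0,0,0],"rot": [0,0,-0.1],"grip": 0.2},
    {"dp": [0,0,0],"rot": [0,0,-0.2],"grip": 0.2},
    {"dp": [0,0,0],"rot": [0,0,-0.2],"grip": 0.2},
  ],
)

```text
time: 10.25
tool_pos: [477.8, -178.0, 242.9]
eef_rot: [-0.0, 0.96, 0.281, 0.002]
ft_force: [1.8, 9.4, 16.3]
finger_gap: 63.0
finger_force: 87.3
```

```bash
python3 -c "from h import *;st()"
```

```text
t 10.25 p [ 477.78 -177.96  242.91] yaw_y -57.3 F [ 1.8  9.4 16.3] T [ 1.92 -0.15 -0.07] gap 63.0 87 j [-0.36  0.24 -0.17  1.16  0.    2.21]
```

Request:
jog_arm(
  plan=[
    {"dp": [0,0,0],"rot": [0,0,-0.1],"grip": 0.2},
    {"dp": [0,0,0],"rot": [0,0,-0.2],"grip": 0.2},
    {"dp": [0,0,0],"rot": [0,0,-0.2],"grip": 0.2},
  ],
)

```text
time: 10.62
tool_pos: [477.3, -177.5, 242.9]
eef_rot: [-0.001, 0.927, 0.376, 0.002]
ft_force: [-0.6, 12.3, 18.7]
finger_gap: 62.9
finger_force: 87.5
```

```bash
python3 -c "from h import *;st()"
```

```text
t 10.62 p [ 477.32 -177.5   242.87] yaw_y -45.9 F [-0.6 12.3 18.7] T [ 2.45  0.27 -0.08] gap 62.9 88 j [-0.36  0.24 -0.17  1.16  0.    2.01]
```

Request:
jog_arm(
  plan=[
    {"dp": [0.4,-0.8,-0.3],"rot": [0,0,0],"grip": 0.2},
    {"dp": [0.7,-1.6,-0.3],"rot": [0,0,0],"grip": 0.2},
    {"dp": [0.7,-1.6,-0.3],"rot": [0,0,0],"grip": 0.2},
  ],
)

```text
time: 11.0
tool_pos: [477.3, -177.1, 242.9]
eef_rot: [0.001, 0.927, 0.375, 0.002]
ft_force: [1.9, 4.4, 12.3]
finger_gap: 63.0
finger_force: 86.7
```

```bash
python3 -c "
from h import *
st();print(env.state()['effort'].round(2))"
```

```text
t 11.0 p [ 477.26 -177.13  242.94] yaw_y -46.0 F [ 1.9  4.4 12.3] T [ 0.83 -0.29 -0.09] gap 63.0 87 j [-0.36  0.24 -0.17  1.16  0.    2.02]
[-2.090e+00 -4.621e+01  2.847e+01  1.000e-02 -1.320e+00 -1.000e-01]
```

Request:
jog_arm(
  plan=[
    {"dp": [0.1,-0.3,0.3],"rot": [0,0,-0.12],"grip": 0.2},
    {"dp": [0.2,-0.6,0.3],"rot": [0,0,-0.24],"grip": 0.2},
    {"dp": [0.3,-0.9,0.3],"rot": [0,0,-0.35],"grip": 0.2},
    {"dp": [0.3,-0.9,0.3],"rot": [0,0,-0.35],"grip": 0.2},
  ],
)

```text
time: 11.5
tool_pos: [476.5, -176.1, 242.9]
eef_rot: [0.001, 0.847, 0.531, 0.002]
ft_force: [-0.6, 5.1, 16.8]
finger_gap: 62.6
finger_force: 87.3
```

```bash
python3 -c "
from h import *
st();print(env.state()['effort'].round(2))"
```

```text
t 11.5 p [ 476.5  -176.06  242.91] yaw_y -25.8 F [-0.6  5.1 16.8] T [ 1.17  0.26 -0.  ] gap 62.6 87 j [-0.35  0.24 -0.18  1.16  0.    1.67]
[ -2.58 -43.89  28.49  -1.23  -1.47  -0.71]
```

Request:
jog_arm(
  plan=[
    {"dp": [0.1,-0.4,0],"rot": [0,0,-0.12],"grip": 0.2},
    {"dp": [0.1,-0.8,0],"rot": [0,0,-0.24],"grip": 0.2},
    {"dp": [0.2,-1.2,0],"rot": [0,0,-0.35],"grip": 0.2},
    {"dp": [0.2,-1.2,0],"rot": [0,0,-0.35],"grip": 0.2},
  ],
)

```text
time: 12.0
tool_pos: [475.4, -175.4, 242.9]
eef_rot: [0.001, 0.742, 0.671, 0.001]
ft_force: [-0.8, 5.5, 16.6]
finger_gap: 62.8
finger_force: 87.3
```

```bash
python3 -c "
from h import *
st();print(env.state()['effort'].round(2))"
```

```text
t 12.0 p [ 475.43 -175.36  242.86] yaw_y -5.8 F [-0.8  5.5 16.6] T [1.15 0.25 0.  ] gap 62.8 87 j [-0.35  0.23 -0.18  1.16  0.    1.32]
[ -2.54 -43.69  28.53  -1.29  -1.41  -0.69]
```

Request:
jog_arm(
  plan=[
    {"dp": [0.1,-0.3,0],"rot": [0,0,-0.12],"grip": 0.2},
    {"dp": [0.1,-0.6,0],"rot": [0,0,-0.24],"grip": 0.2},
    {"dp": [0.2,-1.0,0],"rot": [0,0,-0.35],"grip": 0.2},
    {"dp": [0.2,-1.0,0],"rot": [0,0,-0.35],"grip": 0.2},
  ],
)

```text
time: 12.5
tool_pos: [474.3, -175.1, 242.9]
eef_rot: [0.001, 0.614, 0.789, 0.001]
ft_force: [-1.4, 5.4, 17.5]
finger_gap: 62.7
finger_force: 87.4
```

```bash
python3 -c "
from h import *
st();print(env.state()['effort'].round(2))"
```

```text
t 12.5 p [ 474.25 -175.06  242.88] yaw_y 14.3 F [-1.4  5.4 17.5] T [1.05 0.48 0.03] gap 62.7 87 j [-0.35  0.23 -0.18  1.16  0.    0.97]
[ -2.35 -43.19  28.79  -1.68  -1.29  -0.68]
```

Request:
jog_arm(
  plan=[
    {"dp": [0.6,0,-4],"rot": [0,0,0],"grip": 0.2},
    {"dp": [0.6,0,-8],"rot": [0,0,0],"grip": 0.2},
    {"dp": [0.6,0,-12],"rot": [0,0,0],"grip": 0.2},
    {"dp": [0.6,0,-16],"rot": [0,0,0],"grip": 0.2},
    {"dp": [0.6,0,-18],"rot": [0,0,0],"grip": 0.2},
    {"dp": [0.6,0,-18],"rot": [0,0,0],"grip": 0.2},
  ],
)

```text
time: 13.25
tool_pos: [474.1, -175.0, 259.6]
eef_rot: [0.001, 0.615, 0.789, 0.0]
ft_force: [2.2, 1.2, 4.8]
finger_gap: 62.7
finger_force: 86.2
```

```bash
python3 -c "
from h import *
st()"
```

```text
t 13.25 p [ 474.08 -174.96  259.59] yaw_y 14.2 F [2.2 1.2 4.8] T [ 0.32 -0.55 -0.02] gap 62.7 86 j [-0.35  0.22 -0.15  1.2   0.    0.97]
```

Request:
jog_arm(
  plan=[
    {"dp": [0,0,-1],"rot": [0,0,0],"grip": 0.2},
    {"dp": [0,0,-1.5],"rot": [0,0,0],"grip": 0.2},
    {"dp": [0,0,-1.5],"rot": [0,0,0],"grip": 0.2},
  ],
)

```text
time: 13.62
tool_pos: [473.8, -175.0, 260.7]
eef_rot: [0.0, 0.615, 0.789, 0.0]
ft_force: [3.2, 0.6, 5.0]
finger_gap: 62.9
finger_force: 86.2
```

Request:
jog_arm(
  plan=[
    {"dp": [0,0,-1],"rot": [0,0,0],"grip": 0.2},
    {"dp": [0,0,-2],"rot": [0,0,0],"grip": 0.2},
    {"dp": [0,0,-2],"rot": [0,0,0],"grip": 0.2},
  ],
)

```text
time: 14.0
tool_pos: [473.6, -175.0, 262.7]
eef_rot: [0.0, 0.615, 0.789, -0.0]
ft_force: [2.5, -0.1, 3.7]
finger_gap: 63.2
finger_force: 86.2
```

Request:
jog_arm(
  plan=[
    {"dp": [0,0,-1],"rot": [0,0,0],"grip": 0.2},
    {"dp": [0,0,-2],"rot": [0,0,0],"grip": 0.2},
    {"dp": [0,0,-2],"rot": [0,0,0],"grip": 0.2},
  ],
)

```text
time: 14.38
tool_pos: [473.4, -175.0, 264.6]
eef_rot: [-0.0, 0.615, 0.789, -0.0]
ft_force: [2.0, -0.5, 3.4]
finger_gap: 63.1
finger_force: 86.3
```

Request:
jog_arm(
  plan=[
    {"dp": [0,0,-1],"rot": [0,0,0],"grip": 0.2},
    {"dp": [0,0,-2],"rot": [0,0,0],"grip": 0.2},
    {"dp": [0,0,-2],"rot": [0,0,0],"grip": 0.2},
  ],
)

```text
time: 14.75
tool_pos: [473.1, -174.8, 266.3]
eef_rot: [-0.001, 0.615, 0.789, -0.0]
ft_force: [-0.2, -0.0, -0.4]
finger_gap: 62.7
finger_force: 87.2
```

Request:
jog_arm(
  plan=[
    {"dp": [0,0,-1],"rot": [0,0,0],"grip": 0.2},
    {"dp": [0,0,-2],"rot": [0,0,0],"grip": 0.2},
    {"dp": [0,0,-2],"rot": [0,0,0],"grip": 0.2},
  ],
)

```text
time: 15.12
tool_pos: [473.6, -174.9, 268.7]
eef_rot: [0.0, 0.615, 0.789, -0.0]
ft_force: [0.2, -0.7, -1.8]
finger_gap: 62.7
finger_force: 87.2
```

Request:
jog_arm(
  plan=[
    {"dp": [0,0,-3],"rot": [0,0,0],"grip": 0.2},
    {"dp": [0,0,-6],"rot": [0,0,0],"grip": 0.2},
    {"dp": [0,0,-6],"rot": [0,0,0],"grip": 0.2},
  ],
)

```text
time: 15.5
tool_pos: [473.8, -175.0, 275.0]
eef_rot: [0.0, 0.615, 0.789, 0.0]
ft_force: [-0.3, 0.0, -2.1]
finger_gap: 63.0
finger_force: 87.2
```

Request:
jog_arm(
  plan=[
    {"dp": [0,0,-20],"rot": [0,0,0],"grip": 0.2},
    {"dp": [0,0,-45],"rot": [0,0,0],"grip": 0.2},
    {"dp": [0,0,-75],"rot": [0,0,0],"grip": 0.2},
    {"dp": [40,20,-75],"rot": [0,0,0],"grip": 0.2},
    {"dp": [100,50,-75],"rot": [0,0,0],"grip": 0.2},
    {"dp": [150,75,-75],"rot": [0,0,0],"grip": 0.2},
    {"dp": [200,100,-75],"rot": [0,0,0],"grip": 0.2},
    {"dp": [250,125,-75],"rot": [0,0,0],"grip": 0.2},
    {"dp": [300,150,-75],"rot": [0,0,0],"grip": 0.2},
    {"dp": [330,167,-75],"rot": [0,0,0],"grip": 0.2},
  ],
)

```text
time: 16.75
tool_pos: [555.0, 188.5, 349.4]
eef_rot: [-0.0, 0.614, 0.789, -0.0]
ft_force: [-0.1, 0.2, -0.2]
finger_gap: 62.4
finger_force: 87.4
```

Request:
jog_arm(
  plan=[
    {"dp": [20,10,0],"rot": [0,0,0],"grip": 0.2},
    {"dp": [31,16,0],"rot": [0,0,0],"grip": 0.2},
    {"dp": [31,16,0],"rot": [0,0,0],"grip": 0.2},
    {"dp": [31,16,0],"rot": [0,0,0],"grip": 0.2},
  ],
)

```text
time: 17.25
tool_pos: [562.7, 218.8, 349.8]
eef_rot: [0.0, 0.615, 0.789, -0.0]
ft_force: [0.4, -0.7, -1.9]
finger_gap: 63.1
finger_force: 87.4
```

Run:
```python
from h import *
st()
C=cam("wrist"); a=env.get_image("wrist")
cv2.polylines(a,[proj(C,sq(563,220,np.radians(-15))).round().astype(np.int32)],True,(0,255,0),1)
b=env.get_image("scene")
cv2.imwrite("pics/t.png",np.hstack([cv2.resize(a,(400,300)),cv2.resize(b[100:310,130:410],(400,300))]))
```

```text
t 17.25 p [562.72 218.8  349.83] yaw_y 14.1 F [ 0.4 -0.7 -1.9] T [ 0.01 -0.01 -0.04] gap 63.1 87 j [ 0.37  0.37  0.29  1.49 -0.    1.7 ]
```

View pics/t.png

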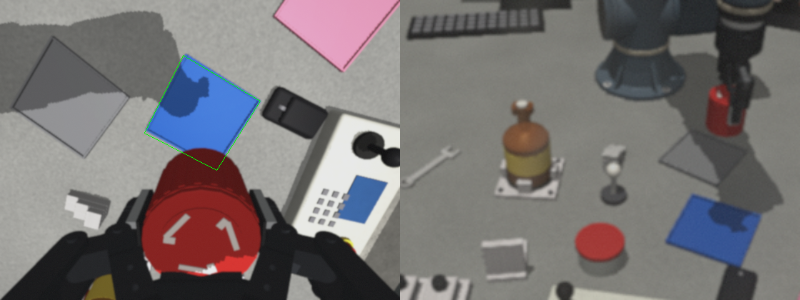

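The wrist view shows the blue tray at (203,112) matching the overlay; the scene view shows the open bottle and the cap upright in the gripper. Lowering.

Request:
jog_arm(
  plan=[
    {"dp": [0,0,50],"rot": [0,0,0],"grip": 0.2},
    {"dp": [0,0,100],"rot": [0,0,0],"grip": 0.2},
    {"dp": [0,0,150],"rot": [0,0,0],"grip": 0.2},
    {"dp": [0,0,200],"rot": [0,0,0],"grip": 0.2},
    {"dp": [0,0,225],"rot": [0,0,0],"grip": 0.2},
    {"dp": [0,0,238],"rot": [0,0,0],"grip": 0.2},
    {"dp": [0,0,242],"rot": [0,0,0],"grip": 0.2},
    {"dp": [0,0,242],"rot": [0,0,0],"grip": 0.2},
    {"dp": [0,0,242],"rot": [0,0,0],"grip": 0.2},
  ],
)

```text
time: 18.48
tool_pos: [563.4, 220.0, 108.8]
eef_rot: [0.001, 0.615, 0.789, 0.001]
ft_force: [0.3, -0.1, -0.2]
finger_gap: 62.9
finger_force: 87.6
```

Request:
jog_arm(
  plan=[
    {"dp": [0,0,2],"rot": [0,0,0],"grip": 0.2},
    {"dp": [0,0,4],"rot": [0,0,0],"grip": 0.2},
    {"dp": [0,0,6],"rot": [0,0,0],"grip": 0.2},
    {"dp": [0,0,6],"rot": [0,0,0],"grip": 0.2},
  ],
)

```text
time: 18.98
tool_pos: [562.6, 219.8, 101.4]
eef_rot: [-0.0, 0.615, 0.789, -0.0]
ft_force: [-0.0, -0.1, -0.7]
finger_gap: 62.9
finger_force: 87.6
```

Request:
jog_arm(
  plan=[
    {"dp": [0,0,1],"rot": [0,0,0],"grip": 0.2},
    {"dp": [0,0,2],"rot": [0,0,0],"grip": 0.2},
    {"dp": [0,0,2],"rot": [0,0,0],"grip": 0.2},
  ],
)

```text
time: 19.35
tool_pos: [562.8, 219.8, 99.6]
eef_rot: [0.0, 0.615, 0.789, -0.0]
ft_force: [0.9, -0.5, -1.5]
finger_gap: 62.5
finger_force: 87.7
```

Request:
jog_arm(
  plan=[
    {"dp": [0,0,1],"rot": [0,0,0],"grip": 0.2},
    {"dp": [0,0,1.5],"rot": [0,0,0],"grip": 0.2},
    {"dp": [0,0,1.5],"rot": [0,0,0],"grip": 0.2},
  ],
)

```text
time: 19.73
tool_pos: [562.8, 219.8, 99.5]
eef_rot: [0.0, 0.615, 0.789, 0.0]
ft_force: [-4.3, -2.7, 12.5]
finger_gap: 62.8
finger_force: 89.0
```

Contact. Easing off, opening gently and rising.

Request:
jog_arm(
  plan=[
    {"dp": [0,0,-1.2],"rot": [0,0,0],"grip": 0.2},
    {"dp": [0,0,-1.2],"rot": [0,0,0],"grip": 0.45},
    {"dp": [0,0,-1.2],"rot": [0,0,0],"grip": 0.6},
    {"dp": [0,0,-1.2],"rot": [0,0,0],"grip": 0.8},
    {"dp": [0,0,-1.2],"rot": [0,0,0],"grip": 1},
    {"dp": [0,0,-1.2],"rot": [0,0,0],"grip": 1},
    {"dp": [0,0,-1.2],"rot": [0,0,0],"grip": 1},
    {"dp": [0,0,-1.2],"rot": [0,0,0],"grip": 1},
  ],
)

```text
time: 20.72
tool_pos: [562.8, 219.9, 99.3]
eef_rot: [-0.0, 0.615, 0.789, -0.0]
ft_force: [-0.7, -0.5, 0.2]
finger_gap: 85.7
finger_force: 0.0
```

Request:
jog_arm(
  plan=[
    {"dp": [0,0,-10],"rot": [0,0,0],"grip": 1},
    {"dp": [0,0,-30],"rot": [0,0,0],"grip": 1},
    {"dp": [0,0,-60],"rot": [0,0,0],"grip": 1},
    {"dp": [0,0,-110],"rot": [0,0,0],"grip": 1},
    {"dp": [0,0,-160],"rot": [0,0,0],"grip": 1},
    {"dp": [0,0,-200],"rot": [0,0,0],"grip": 1},
    {"dp": [0,0,-200],"rot": [0,0,0],"grip": 1},
    {"dp": [0,0,-200],"rot": [0,0,0],"grip": 1},
  ],
)

```text
time: 21.72
tool_pos: [562.6, 219.8, 299.3]
eef_rot: [-0.0, 0.615, 0.789, -0.0]
ft_force: [-0.6, -0.3, -0.6]
finger_gap: 85.5
finger_force: 0.0
```

Run:
```python
from h import *
st()
a=env.get_image("wrist");b=env.get_image("scene")
cv2.imwrite("pics/f.png",np.hstack([cv2.resize(a,(400,300)),cv2.resize(b[100:310,130:410],(400,300))]))
```

```text
t 21.73 p [562.57 219.76 299.27] yaw_y 14.2 F [-0.6 -0.3 -0.6] T [-0.03  0.02  0.05] gap 85.5 0 j [ 0.37  0.38  0.18  1.37 -0.    1.7 ]
```

View pics/f.png

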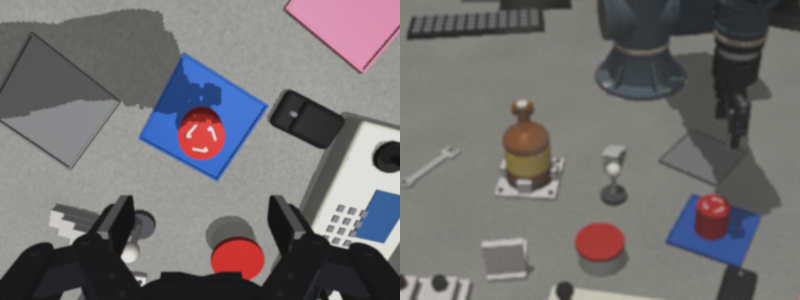

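The cap stands upright in the blue tray (wrist (201,132), scene crop (712,215)), and everything else looks unmoved.

```bash
python3 -c "
from h import *
print(env.close_job())"
```

```text
the job is handed in; nothing more can be done
None
```

The cap came free and stands upright in the blue tray, and the job is handed in at about 22 s; the press briefly reached 27 N, right at the bottle's sink threshold, and I eased it off at once.

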